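# Bring the vial under the reader

### The arm

A 7-joint arm with a two-finger parallel gripper is mounted at the origin on a cart in front of the work surface, level with it; the furniture and walls round the work are solid. World frame = base frame: x ahead of the robot, y to its left, z up, the work surface at z = 0. Lengths are in m, angles in rad, forces in N, time in s.
With the tool pointing down it reaches from about 0.4 to 0.85 m from the base axis. Payload 6.9 kg.
Tool frame: the origin (TCP) lies at the very end of the fingers, on their centre line; the grasp point (between the pads) lies 19 mm behind it; z points along the fingers, y is the line along which they close (so a half turn about z gives the same grasp; the last joint's range is limited). The gripper opens to 85 mm and grips with 20 to 120 N. Pads are 22 mm wide; open, the fingers measure 114 mm over their backs; the gripper's body (76 mm by 85 mm) begins 54 mm behind the grasp point. The pads swing forward as they close: fully open they stand 13 mm farther back than shut.
Start: joints at [-1.056, 0.507, -0.238, 1.5, 0.126, 1.149, -0.155], TCP at [0.249, 0.573, 0.231] pointing down, gripper open.
Joint ranges: [-3.08, 3.08], [-0.24, 2.05], [-1.43, 1.35], [0, 2.5], [-1.52, 4.66], [0.17, 1.96], [-2.89, 2.89]. Speed limits (rad/s): [2.39, 2.39, 3.14, 3.14, 3.14, 3.14, 3.14].

### API

Orientations are given as a unit quaternion [w, x, y, z].
In Python, from station import sense, optics, arm gives the robot as it stands.
- The arm moves only by the tool move_arm, never from a script. Its argument "series" is a list of rows, each an object with "travel": the shift along the tool's x, y, z in m, a list of three; "spin": the turn about the tool's z in rad. A call has 1 to 5 rows; each row shifts and turns the commanded pose from where the row before left it, along the tool's axes as they then stand; what a row does not reach is not made up. A row lasts 1/12 s, in which the tool goes at most 41.7 mm and 7.16 degrees, less where a joint would pass 70% of its speed; a pose out of reach is approached as far as the arm can. A call is refused whole if a number of a shift passes 0.0417 or a number of a turn 0.125, either way. A call with a gripper value outside its range is refused whole. "claw" is the gripper's target within -1 to 1 (fully open at 1, half-way at 0, shut at -1), set as the call begins (left out, the last holds). The fingers move at their own pace and stop on an object; "newtons" is the grip in N (left out, the last holds). Time passes only in rows, so rows that do not move let the fingers close. It gives the time, the measured TCP pose, the force, the opening and the grip force at its end, in the units of the state.
- sense(): the state, without advancing time (a new reading comes with each control period).
- optics.get_image(name): name is "scene" or "side" or "wrist"; returns the picture (400x640x3 uint8, red, green, blue); there is no depth.
- optics.camera_model(name): a dict with "intrinsics" (3x3 intrinsics, pixels), "world_to_cam" (4x4, takes a point from world to camera coordinates). Camera axes: x right, y up, looking along -z (the intrinsics and any distortion apply to the point x, -y, -z); pixel columns grow to the right and rows downward; lengths in m; the calibration is good to about 2 mm. A picture is of the moment at which its call begins: read the wrist's pose just before it. camera_model takes no time and is no camera call; for the wrist camera it gives the pose at the moment of the call.
- arm.job_done(): hands the job in; it is judged then, once.
The state is a dict: "clock": time; "joint_positions": joint angles; "qvel": joint speeds; "joint_efforts": joint torques, N m; "eef_pos": TCP position; "tool_rot": TCP orientation; "wrist_force": force on the tool from outside, world axes, zero at the start; "moment": the same for the moment, N m; "grip_width": opening from 0.0 (shut) to 1.0 (fully open); "finger_force": force on a finger pad.
Only numpy, scipy, OpenCV 4.12 (cv2) and the standard library are available. Lean on these libraries where they do the work, as an engineer would, in place of code of your own. Each camera call takes 0.05 s, during which the arm holds its last target. There are 200 camera calls.

### The job

With a closed fingertip push the sample wheel round by its spokes until the slim screw-cap vial stands at the reading station, in line with the reader's post. Then, with the wheel at rest there, push the reader's arm round until it comes up against its stop, so that its head is squarely over the vial. Only push the spokes and the reader arm: do not touch, tip or lift the three vessels out of their cups, and leave the other things on the bench where they are.

Things in the scene. Friction and masses are not known exactly. Their poses are not given: they have to be found in the camera images.
- stand: Fixed grey stand of the sample wheel. Origin: on the bench under the wheel's axis; x and y level, z up. Its +y axis points from the wheel's axis to the reader's post, which stands at (0, 170) mm: steel, 18 mm diameter, 132 mm high, carrying the arm's hub (30 mm diameter) to 164 mm height. The grey foot (10 mm high) is a disc of 85 mm radius with a 50 mm wide bracket out to y = 190 mm
- station (a point): The reading station: fixed to the stand at (0, 60, 104) mm, between the wheel's axis and the post, where the vial has to come
- wheel (a joint): Turning angle of the sample wheel about its upright axis, rad, 0 at the start, positive anticlockwise from above. It turns freely either way without end stops; friction of about 0.15 N m (about 1.3 N at the spokes, more when pushed fast) holds it where it is left.
- spoke_a (a point): Push point on a spoke, 115 mm from the wheel's axis, at the middle of a level steel bar of 10 mm diameter, 50 mm above the bench, which runs outward from 94 to 128 mm radius and ends in a grey ball of 16 mm diameter at 130 mm. This spoke comes 60 degrees anticlockwise (from above) after the vial.
- spoke_b (a point): The same point on the spoke across the axis from the vial
- spoke_c (a point): The same point on the spoke 60 degrees clockwise from the vial
- read_arm (a joint): Angle of the reader's arm about the post, rad: 0 parked, 1.571 at its stop with the head over the station. Positive is anticlockwise from above. At 0 the arm points from the post along the stand's -x axis, at 1.571 along its -y axis (to the wheel's axis). It stays where it is left (friction about 0.06 N m). It starts between 0 and 0.35
- read_mid (a point): Point on the reader's arm 80 mm from the post's axis, 148 mm above the bench, at mid thickness. The arm is a white bar 14 mm wide and 16 mm high (140 to 156 mm above the bench)
- read_head (a point): Centre of the underside of the reader's head, 110 mm from the post's axis and 112 mm above the bench; the head is a white upright cylinder of 36 mm diameter, up to 168 mm height, narrower below, with a black window underneath
- vial: Slim clear vial with a black ribbed screw cap, 27 mm diameter, 74 mm high, loose in its cup on the wheel; its top is 104 mm above the bench. Origin: centre of its underside, z up
- dye_bottle: Stout brown bottle with black cap, 44 mm diameter, 78 mm high, loose in the next cup (120 degrees anticlockwise from the vial), top 108 mm above the bench. Origin: centre of its underside
- test_tube: Capped glass test tube, 18 mm diameter, 112 mm high, loose in the third cup, top 142 mm above the bench: the head would strike it if the wheel were turned with the arm swung in. Origin: centre of its underside
- vial_seat (a point): Floor of the vial's cup, its centre, 30 mm above the bench. The wheel is an aluminium disc of 90 mm radius, its top 30 mm above the bench, with three cups (28 mm deep; the tube's 60 mm) 60 mm from its axis, 120 degrees apart, and three spokes midway between the cups
- dye_seat (a point): Floor of the brown bottle's cup, its centre
- tube_seat (a point): Floor of the test tube's cup, its centre
- petri_dish: Bystander: petri dish, 62 mm across, 15 mm high, beyond the wheel. Origin under its centre
- marker: Bystander: blue-capped marker pen, 127 mm long, 12 mm thick, near the wheel's right front. Origin under its centre
- beaker: Bystander: glass beaker, 66 mm across, 62 mm high, at the left. Origin under its centre
- timer: Bystander: white timer, 62 x 62 x 20 mm, at the left. Origin under its centre
- tip_box: Bystander: wire-topped box of pipette tips, 104 x 132 x 96 mm, at the right. Origin under its centre

How it is judged:
By the outcome, as a careful person would: the job done as asked, in the order asked, and still so for the second after the job is handed in, with the robot touching nothing.
It also fails if it takes over 64 s, if anything falls off the work surface, if the arm or the gripper's body presses on something with over 40 N, if the wrist force passes 120 N, or if a joint passes its speed limit or range.

## Working session

There is one attempt and no reset: what is moved stays moved. The work goes in short steps, Python scripts to look and compute and a tool call to move; the robot and the scene stay as the last step left them, time stands still between calls to the robot, and variables do not carry over. Pictures are saved under pics/ and viewed, at most 10 in all, crops included, and the job is handed in when it is done.

Besides the shell and the picture viewer there is one more tool, called after "Request:" as name([rows], argument=value, ...), one row to a line, values as JSON. move_arm: Moves the arm, as the interface text tells. Its arguments: {"type":"object","properties":{"series":{"type":"array","items":{"type":"object","properties":{"travel":{"type":"array","items":{"type":"number"}},"spin":{"type":"number"}}}},"claw":{"type":"number"},"newtons":{"type":"number"}},"required":["series"]}

```bash
mkdir -p pics; ls
python3 - <<'E'
from station import sense, optics, arm
import cv2,numpy as np
s=sense();print({k:np.round(v,3).tolist() for k,v in s.items()})
for n in ["scene","side"]:
    im=optics.get_image(n);cv2.imwrite(f"pics/{n}0.png",im[:,:,::-1])
    m=optics.camera_model(n);print(n,np.round(m["intrinsics"],1).tolist(),np.round(m["world_to_cam"],3).tolist(),[k for k in m])
E
```

```text
pics
{'clock': 0.0, 'joint_positions': [-1.055, 0.508, -0.238, 1.501, 0.126, 1.149, -0.155], 'qvel': [-0.001, 0.001, 0.0, -0.001, 0.001, 0.0, -0.002], 'joint_efforts': [0.001, -62.061, -2.186, -24.964, 0.013, 0.012, 0.0], 'eef_pos': [0.249, 0.573, 0.23], 'tool_rot': [-0.0, 0.203, 0.979, -0.001], 'wrist_force': [-0.07, -0.183, -0.125], 'moment': [-0.004, 0.003, 0.044], 'finger_force': 0.0, 'grip_width': 0.996}
scene [[369.8, 0.0, 318.0], [0.0, 369.8, 198.6], [0.0, 0.0, 1.0]] [[0.665, -0.747, -0.021, -0.349], [0.343, 0.28, 0.897, -0.307], [-0.664, -0.603, 0.442, -0.651], [0.0, 0.0, 0.0, 1.0]] ['intrinsics', 'world_to_cam']
side [[396.1, 0.0, 323.7], [0.0, 396.1, 198.1], [0.0, 0.0, 1.0]] [[0.771, 0.637, -0.013, -0.443], [-0.442, 0.549, 0.709, 0.147], [0.459, -0.541, 0.705, -1.602], [0.0, 0.0, 0.0, 1.0]] ['intrinsics', 'world_to_cam']
```

View pics/scene0.png

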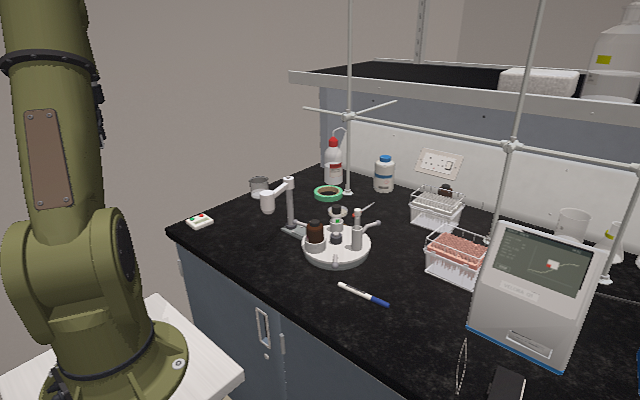

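View pics/side0.png

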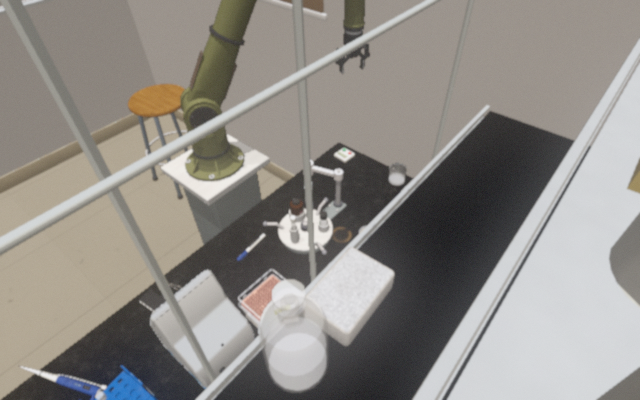

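The scene view shows the wheel around (336,245), the post at (290,200) and the reader arm with its head at (268,200). The side view shows the wheel at (306,230) and the post at (338,190). I'll enlarge both.

```bash
cat > h.py <<'E'
import numpy as np,cv2
from station import sense,optics,arm
def ray(n,uv,m=None):
    m=m or optics.camera_model(n);K=np.array(m["intrinsics"]);T=np.array(m["world_to_cam"])
    d=np.linalg.inv(K)@[uv[0],uv[1],1];d=d*[1,-1,-1]
    R=T[:3,:3];return -R.T@T[:3,3],R.T@d
def onz(n,uv,z,m=None):
    o,d=ray(n,uv,m);return o+d*(z-o[2])/d[2]
def tri(a,b):
    (o1,d1),(o2,d2)=a,b
    s=np.linalg.lstsq(np.c_[d1,-d2],o2-o1,rcond=None)[0]
    p,q=o1+s[0]*d1,o2+s[1]*d2
    return (p+q)/2,np.linalg.norm(p-q)
def proj(n,P,m=None):
    m=m or optics.camera_model(n);K=np.array(m["intrinsics"]);T=np.array(m["world_to_cam"])
    c=T[:3,:3]@P+T[:3,3];c=K@(c*[1,-1,-1]);return c[:2]/c[2]
E
python3 - <<'E'
import cv2,numpy as np
a=cv2.imread('pics/scene0.png')[165:285,240:400];b=cv2.imread('pics/side0.png')[145:265,230:390]
cv2.imwrite('pics/c1.png',cv2.resize(a,None,fx=5,fy=5,interpolation=cv2.INTER_CUBIC))
cv2.imwrite('pics/c2.png',cv2.resize(b,None,fx=5,fy=5,interpolation=cv2.INTER_CUBIC))
E
```

```text
(no output)
```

View pics/c1.png

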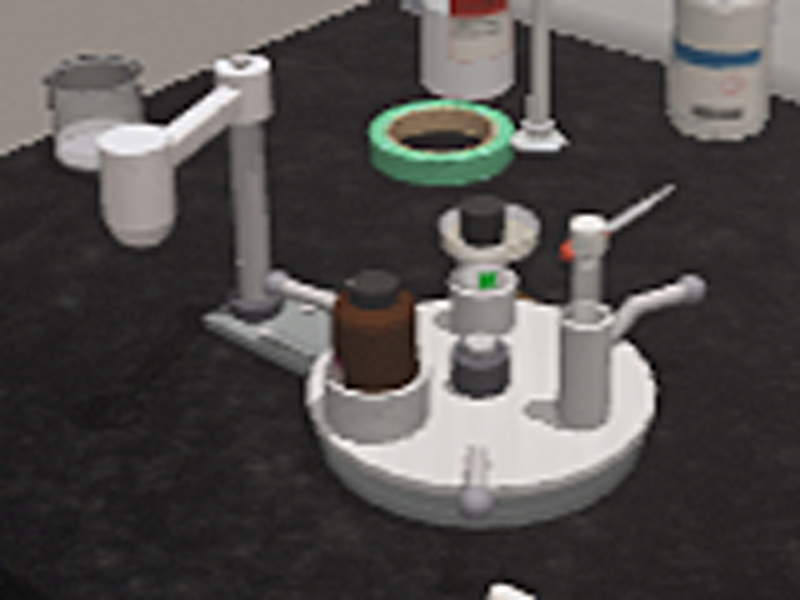

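View pics/c2.png

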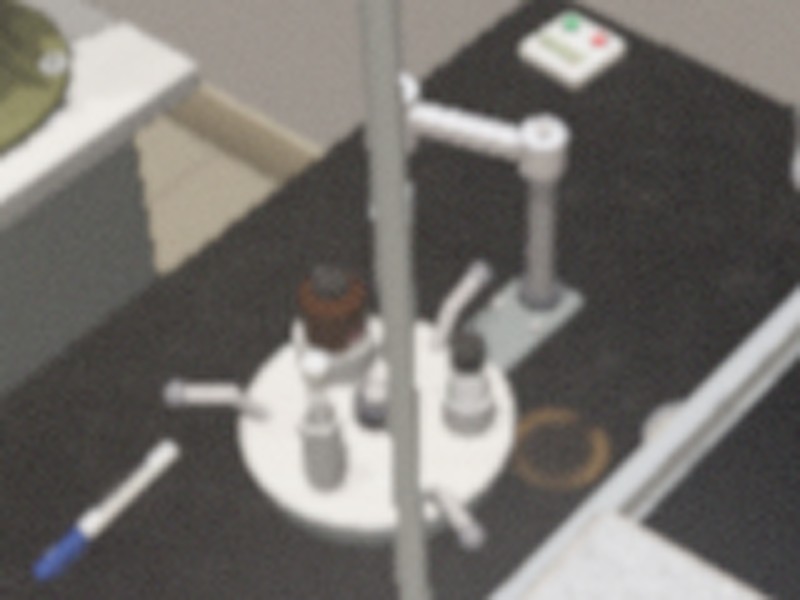

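The crops show the bottle at left, the vial behind, and the tube at right in the scene view. Ball tips are at c1 (277,280), (692,288), (476,502) and c2 (480,272), (175,393), (470,535). The hub top is at c1 (243,66) and c2 (545,132).

Run:
```python
from h import *
A=lambda x,y:((x+.5)/5-.5+240,(y+.5)/5-.5+165)
B=lambda x,y:((x+.5)/5-.5+230,(y+.5)/5-.5+145)
P={'vialtop':((484,207),(467,343)),'bottletop':((377,280),(331,272)),'tubetop':((588,224),(315,360)),'hubtop':((243,64),(545,132)),
'ball1':((277,280),(480,272)),'ball2':((692,288),(470,535)),'ball3':((476,502),(175,393)),'headtop':((138,135),(403,90)),'postfoot':((255,305),(540,298))}
R={}
for k,(a,b) in P.items():
    p,e=tri(ray('scene',A(*a)),ray('side',B(*b)));R[k]=p;print(k,np.round(p*1000),round(e*1000,1))
b=[R['ball%d'%i][:2] for i in (1,2,3)]
# circumcentre
M=2*np.array([b[1]-b[0],b[2]-b[0]]);c=np.linalg.solve(M,[b[1]@b[1]-b[0]@b[0],b[2]@b[2]-b[0]@b[0]])
print('centre',c,np.linalg.norm(b-c,axis=1))
for k,p in R.items():
    d=p[:2]-c;print(k,np.linalg.norm(d).round(4),np.degrees(np.arctan2(d[1],d[0])).round(1))
d=R['headtop'][:2]-R['hubtop'][:2];print('arm',np.linalg.norm(d),np.degrees(np.arctan2(d[1],d[0])))
```

```text
vialtop [585. -15. 101.] 0.3
bottletop [482. -30. 109.] 3.8
tubetop [ 546. -111.  139.] 0.2
hubtop [542. 119. 163.] 0.3
ball1 [519.  78.  51.] 0.8
ball2 [ 658. -101.   51.] 0.5
ball3 [ 434. -133.   50.] 0.2
headtop [442.  92. 164.] 0.4
postfoot [541. 119.   9.] 3.9
centre [ 0.53693616 -0.05190335] [0.13101583 0.13101583 0.13101583]
vialtop 0.0608 37.3
bottletop 0.0592 158.1
tubetop 0.0596 -81.1
hubtop 0.1714 88.4
ball1 0.131 97.8
ball2 0.131 -22.2
ball3 0.131 -141.6
headtop 0.1724 123.5
postfoot 0.171 88.7
arm 0.10356995152321433 -164.62922187819683
```

Every point checks out:

| Quantity | Measured | Given |
|---|---|---|
| Ball height | 50–51 mm | 50 mm |
| Cup radius | 60 mm | 60 mm |
| Post distance | 171 mm | 170 mm |

- **Wheel:** centre at (537,−52), vial at 38°, station at 88.5°. It needs about +50.5°.
- **Reader arm:** at 195°, which is about 0.29 rad.

I'll push the front spoke (b) from its left side, starting with the transit with the claw shut.

Request:
move_arm([
  {"travel":[-0.0166,-0.0163,0],"spin":0},
  {"travel":[-0.0166,-0.0163,0],"spin":0},
  {"travel":[-0.0166,-0.0163,0],"spin":0},
  {"travel":[-0.0166,-0.0163,0],"spin":0},
  {"travel":[-0.0166,-0.0163,0],"spin":0},
], claw=-1, newtons=40)

```text
clock: 0.52
eef_pos: [0.2928, 0.4641, 0.2308]
tool_rot: [-0.0, 0.203, 0.979, -0.0]
wrist_force: [-0.2, -0.2, 0.1]
grip_width: 0.299
finger_force: 0.0
```

Request:
move_arm([
  {"travel":[-0.0166,-0.0163,0],"spin":0},
  {"travel":[-0.0166,-0.0163,0],"spin":0},
  {"travel":[-0.0166,-0.0163,0],"spin":0},
  {"travel":[-0.0166,-0.0163,0],"spin":0},
  {"travel":[-0.0166,-0.0163,0],"spin":0},
])

```text
clock: 0.93
eef_pos: [0.3365, 0.3563, 0.231]
tool_rot: [-0.0, 0.203, 0.979, -0.0]
wrist_force: [0.9, 0.0, 0.2]
grip_width: 0.001
finger_force: 0.0
```

Request:
move_arm([
  {"travel":[-0.0166,-0.0163,0],"spin":0},
  {"travel":[-0.0166,-0.0163,0],"spin":0},
  {"travel":[-0.0166,-0.0163,0],"spin":0},
  {"travel":[-0.0166,-0.0163,0],"spin":0},
  {"travel":[-0.0166,-0.0163,0],"spin":0},
])

```text
clock: 1.35
eef_pos: [0.3801, 0.2485, 0.2311]
tool_rot: [-0.0, 0.203, 0.979, -0.0]
wrist_force: [0.9, -0.3, 0.1]
grip_width: -0.002
finger_force: 0.0
```

Request:
move_arm([
  {"travel":[-0.0125,-0.0198,0],"spin":0},
  {"travel":[-0.0125,-0.0198,0],"spin":0},
  {"travel":[-0.0125,-0.0198,0],"spin":0},
  {"travel":[-0.0125,-0.0198,0],"spin":0},
  {"travel":[-0.0125,-0.0198,0],"spin":0},
])

```text
clock: 1.77
eef_pos: [0.3977, 0.1328, 0.2311]
tool_rot: [-0.0, 0.203, 0.979, -0.0]
wrist_force: [-0.4, -0.0, -0.1]
grip_width: 0.001
finger_force: 0.0
```

Request:
move_arm([
  {"travel":[-0.0125,-0.0198,0],"spin":0},
  {"travel":[-0.0125,-0.0198,0],"spin":0},
  {"travel":[-0.0125,-0.0198,0],"spin":0},
  {"travel":[-0.0125,-0.0198,0],"spin":0},
  {"travel":[-0.0125,-0.0198,0],"spin":0},
])

```text
clock: 2.18
eef_pos: [0.4155, 0.0172, 0.2312]
tool_rot: [-0.0, 0.203, 0.979, -0.0]
wrist_force: [-0.6, -0.8, 0.2]
grip_width: -0.001
finger_force: 0.0
```

Request:
move_arm([
  {"travel":[-0.0125,-0.0198,0],"spin":0},
  {"travel":[-0.0125,-0.0198,0],"spin":0},
  {"travel":[-0.0125,-0.0198,0],"spin":0},
  {"travel":[-0.0125,-0.0198,0],"spin":0},
  {"travel":[-0.0125,-0.0198,0],"spin":0},
])

```text
clock: 2.6
eef_pos: [0.4334, -0.0985, 0.2311]
tool_rot: [-0.0, 0.203, 0.979, -0.0]
wrist_force: [0.8, -0.2, 0.6]
grip_width: 0.0
finger_force: 0.0
```

Request:
move_arm([
  {"spin":0.1},
  {"spin":0.1},
  {"spin":0.1},
  {"spin":0.1},
  {"spin":0.09},
])

```text
invalid input
```

Position is as planned. The last call was refused because its rows had no travel, so I'll send the spin again and look through the wrist camera.

Request:
move_arm([
  {"travel":[0,0,0],"spin":0.1},
  {"travel":[0,0,0],"spin":0.1},
  {"travel":[0,0,0],"spin":0.1},
  {"travel":[0,0,0],"spin":0.1},
  {"travel":[0,0,0],"spin":0.09},
])

```text
clock: 3.02
eef_pos: [0.4334, -0.0974, 0.231]
tool_rot: [-0.0, 0.437, 0.899, -0.0]
wrist_force: [0.3, 0.1, 0.7]
grip_width: 0.001
finger_force: 0.0
```

Run:
```python
from h import *
s=sense();print(s["eef_pos"],s["tool_rot"])
m=optics.camera_model("wrist");im=optics.get_image("wrist")[:,:,::-1].copy()
c=np.array([.537,-.052])
for a,r,z in [(38,.06,.104),(97.9,.13,.05),(217.9,.13,.05),(-22.1,.13,.05),(0,0,.03),(158,.06,.108)]:
    t=np.radians(a);u=proj("wrist",[*(c+r*np.array([np.cos(t),np.sin(t)])),z],m);print(a,u.round(1))
    if abs(u).max()<2000: cv2.circle(im,tuple(int(round(x)) for x in u),3,(0,0,255),1)
cv2.imwrite("pics/w1.png",im)
```

```text
[ 0.43335721 -0.09737419  0.23103062] [-3.46220950e-04  4.37248418e-01  8.99340698e-01 -1.03020273e-04]
38 [530.3 230.9]
97.9 [524.9  84.6]
217.9 [298.1 209.1]
-22.1 [486.6 312.5]
0 [429.1 203.4]
158 [425.9 168.1]
```

View pics/w1.png

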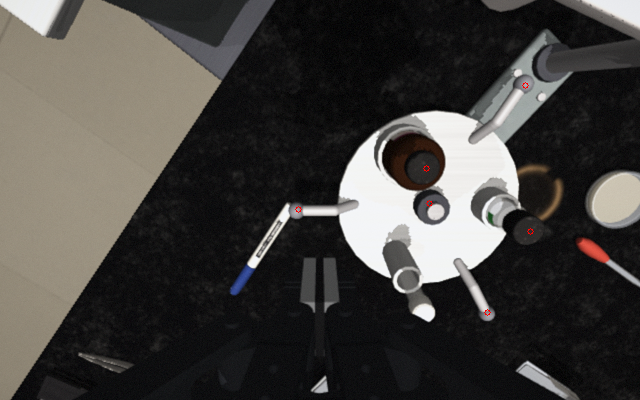

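The projected model lands exactly on the balls at (298,210), (525,85) and (487,313) and on the bottle cap. The marker lies flat under ball b, so a tip at z≈40 mm clears it. Descending.

Request:
move_arm([
  {"travel":[0,0,0.03],"spin":0},
  {"travel":[0,0,0.03],"spin":0},
  {"travel":[0,0,0.03],"spin":0},
  {"travel":[0,0,0.03],"spin":0},
  {"travel":[0,0,0.03],"spin":0},
])

```text
clock: 3.48
eef_pos: [0.4335, -0.0973, 0.0801]
tool_rot: [0.0, 0.434, 0.901, 0.0]
wrist_force: [0.4, 1.1, 0.0]
grip_width: 0.002
finger_force: 0.0
```

Request:
move_arm([
  {"travel":[0,0,0.02],"spin":0},
  {"travel":[0,0,0.02],"spin":0},
  {"travel":[-0.004,0,0],"spin":0},
  {"travel":[-0.004,0.0007,0],"spin":0},
  {"travel":[-0.003,0,0],"spin":0},
])

```text
clock: 3.9
eef_pos: [0.442, -0.1062, 0.0421]
tool_rot: [0.001, 0.435, 0.901, 0.0]
wrist_force: [0.1, 0.7, 0.1]
grip_width: 0.004
finger_force: 0.0
```

Request:
move_arm([
  {"travel":[-0.0055,-0.0007,0],"spin":-0.05},
  {"travel":[-0.0055,-0.0007,0],"spin":-0.05},
  {"travel":[-0.0055,-0.0007,0],"spin":-0.05},
  {"travel":[-0.0055,-0.0007,0],"spin":-0.05},
  {"travel":[-0.0055,-0.0007,0],"spin":-0.05},
])

```text
clock: 4.32
eef_pos: [0.4581, -0.1279, 0.0427]
tool_rot: [0.001, 0.318, 0.948, 0.0]
wrist_force: [-0.9, 2.5, -1.2]
grip_width: -0.001
finger_force: 0.9
```

```bash
cat > w.py <<'E'
from h import *
import sys
s=sense();c=np.array([.537,-.052]);p=np.array(s["eef_pos"]);d=p[:2]-c
q=s["tool_rot"];ax=np.degrees(2*np.arctan2(q[2],q[1]))
print(np.round(p,4),"xaxis",round(ax,1),"r",np.hypot(*d).round(4),"ang",np.degrees(np.arctan2(d[1],d[0])).round(2)%360,s["wrist_force"])
a=optics.get_image("scene")[165:285,240:400,::-1];b=optics.get_image("side")[145:265,230:390,::-1]
o=np.hstack([cv2.resize(x,None,fx=2.5,fy=2.5,interpolation=cv2.INTER_CUBIC) for x in (a,b)])
cv2.imwrite(sys.argv[1],o)
E
python3 w.py pics/s1.png
```

```text
[ 0.4581 -0.1279  0.0427] xaxis 143.0 r 0.1095 ang 223.9 [-0.88090887  2.48545025 -1.24438588]
```

View pics/s1.png

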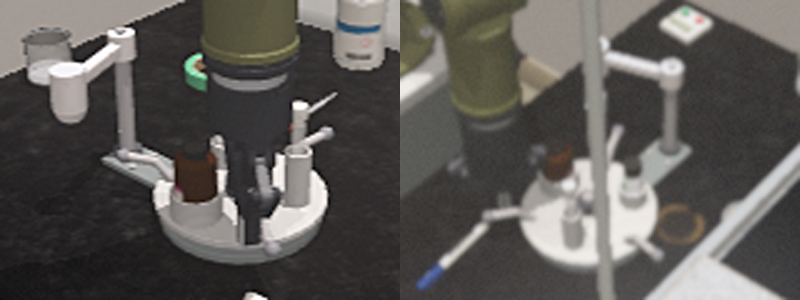

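The finger is in contact, with 2.6 N of wrist force, and ball b has begun to move, now at (272,246) in the left half. No vessel is disturbed. Continuing along the arc.

Request:
move_arm([
  {"travel":[-0.0055,-0.0007,0],"spin":-0.05},
  {"travel":[-0.0055,-0.0007,0],"spin":-0.05},
  {"travel":[-0.0055,-0.0007,0],"spin":-0.05},
  {"travel":[-0.0055,-0.0007,0],"spin":-0.05},
  {"travel":[-0.0055,-0.0007,0],"spin":-0.05},
])

```text
clock: 4.83
eef_pos: [0.4793, -0.1451, 0.0424]
tool_rot: [0.0, 0.198, 0.98, -0.0]
wrist_force: [-1.2, 0.6, 2.1]
grip_width: -0.004
finger_force: 1.0
```

Request:
move_arm([
  {"travel":[-0.0055,-0.0007,0],"spin":-0.05},
  {"travel":[-0.0055,-0.0007,0],"spin":-0.05},
  {"travel":[-0.0055,-0.0007,0],"spin":-0.05},
  {"travel":[-0.0033,-0.0004,0],"spin":-0.03},
  {"travel":[0,0,0],"spin":0},
])

```text
clock: 5.25
eef_pos: [0.4979, -0.1542, 0.0421]
tool_rot: [0.001, 0.11, 0.994, -0.0]
wrist_force: [-0.0, -0.3, -0.3]
grip_width: -0.004
finger_force: 0.0
```

```bash
python3 w.py pics/s2.png
```

```text
[ 0.4979 -0.1542  0.0421] xaxis 167.4 r 0.1095 ang 249.07999999999998 [-0.02878674 -0.34770694 -0.3382893 ]
```

View pics/s2.png

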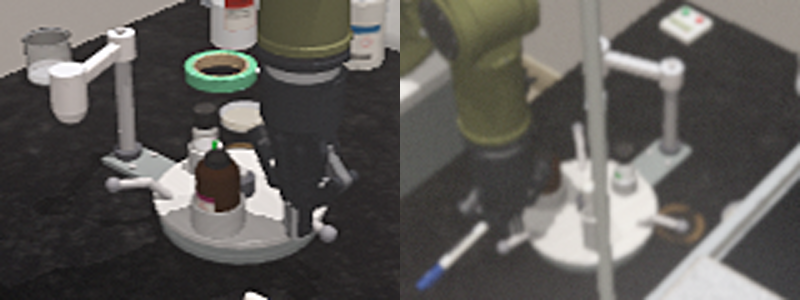

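The scene view now has ball a at about (113,185) and ball b at (327,231) of the crop. The side view has ball c at (683,226). I'll work out the wheel angle from these.

```bash
cat > ang.py <<'E'
from h import *
c=np.array([.537,-.052])
def A(n,x,y,x0,y0,z=.05):
    p=onz(n,((x+.5)/2.5-.5+x0,(y+.5)/2.5-.5+y0),z)[:2]-c
    return np.hypot(*p).round(4),np.degrees(np.arctan2(p[1],p[0])).round(1)
E
python3 - <<'E'
from ang import *
print("a-60",A('scene',113,185,240,165)); print("b",A('scene',327,231,240,165)); print("c+60",A('side',283,226,230,145)); print('vialtop',A('scene',204,109,240,165,.104),A('side',222,149,230,145,.104))
E
```

```text
a-60 (np.float64(0.1309), np.float64(138.7))
b (np.float64(0.1277), np.float64(-101.5))
c+60 (np.float64(0.1331), np.float64(17.3))
vialtop (np.float64(0.0566), np.float64(81.1)) (np.float64(0.0575), np.float64(76.1))
```

The vial is at about 78.5° and the target is about 88.5°. I'll push another ~8.5° gently, then measure again.

Request:
move_arm([
  {"travel":[-0.0033,-0.0005,0],"spin":-0.03},
  {"travel":[-0.0033,-0.0005,0],"spin":-0.03},
  {"travel":[-0.0033,-0.0005,0],"spin":-0.03},
  {"travel":[-0.0033,-0.0005,0],"spin":-0.03},
  {"travel":[-0.0022,-0.0003,0],"spin":-0.02},
])

```text
clock: 5.77
eef_pos: [0.5123, -0.1586, 0.0412]
tool_rot: [0.0, 0.038, 0.999, 0.0]
wrist_force: [-1.5, 0.8, 1.1]
grip_width: 0.004
finger_force: 0.8
```

Request:
move_arm([
  {"travel":[-0.0011,-0.0002,0],"spin":-0.01},
  {"travel":[0,0,0],"spin":0},
  {"travel":[0,0,0],"spin":0},
])

```text
clock: 6.02
eef_pos: [0.5133, -0.159, 0.0413]
tool_rot: [0.0, 0.035, 0.999, -0.0]
wrist_force: [0.2, 1.2, -1.5]
grip_width: 0.0
finger_force: 0.0
```

```bash
python3 w.py pics/s3.png
python3 - <<'E'
from h import *
m=optics.camera_model("wrist");im=optics.get_image("wrist")
np.savez("w3.npz",im=im,K=m["intrinsics"],T=m["world_to_cam"]);cv2.imwrite("pics/w3.png",im[:,:,::-1])
c=np.array([.537,-.052])
for k in range(3):
    t=np.radians(87.5+60+120*k);print(proj("wrist",[*(c+.13*np.array([np.cos(t),np.sin(t)])),.05],m).round(1))
E
python3 - <<'E'
import cv2,numpy as np
a=cv2.imread('pics/s3.png');b=cv2.resize(cv2.imread('pics/w3.png'),(480,300))
cv2.imwrite('pics/m3.png',np.vstack([a,np.hstack([b,np.zeros((300,320,3),np.uint8)])]))
E
```

```text
[ 0.5133 -0.159   0.0413] xaxis 176.0 r 0.1096 ang 257.52 [ 0.20012223  1.199219   -1.53720968]
[818.9  31.6]
[269.4 326.2]
[650.9 498.1]
```

View pics/m3.png

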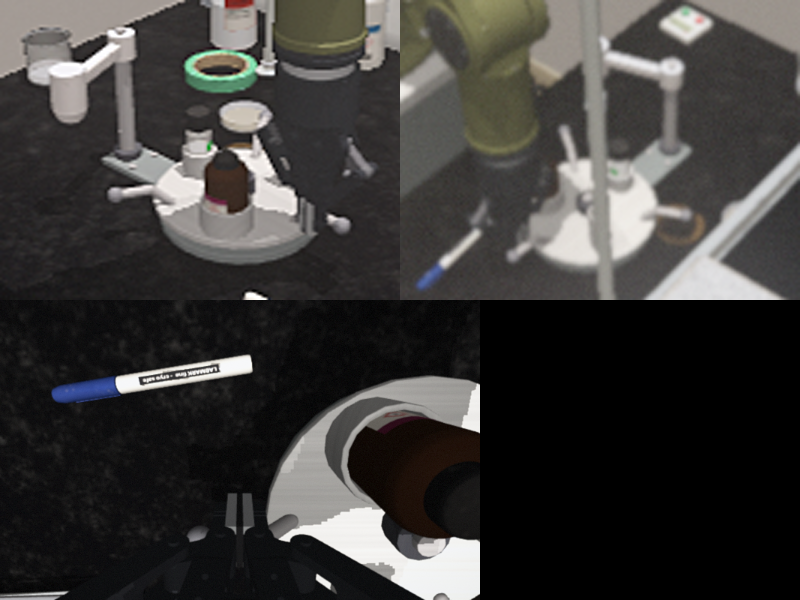

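Nothing is disturbed. I'll estimate the angle from ball a at (113,195), ball b at (340,225), and the side view's ball c at (687,214). Meanwhile I'll back off and rise for a sharp wrist view.

Run:
```python
from ang import *
print("a",A('scene',113,195,240,165)); print("b",A('scene',340,225,240,165)); print("c",A('side',287,214,230,145))
```

```text
a (np.float64(0.133), np.float64(146.7))
b (np.float64(0.1294), np.float64(-94.2))
c (np.float64(0.1325), np.float64(26.2))
```

Request:
move_arm([
  {"travel":[0.006,0,0],"spin":0},
  {"travel":[0.006,0,0],"spin":0},
  {"travel":[0,0,-0.03],"spin":0},
  {"travel":[0,0,-0.04],"spin":0},
  {"travel":[0,0,-0.04],"spin":0},
])

```text
clock: 6.58
eef_pos: [0.4991, -0.1576, 0.1517]
tool_rot: [-0.002, 0.035, 0.999, 0.0]
wrist_force: [0.9, -0.1, 0.3]
grip_width: -0.002
finger_force: 0.0
```

Request:
move_arm([
  {"travel":[0.01,0,-0.04],"spin":0.1},
  {"travel":[0.01,0,-0.04],"spin":0.1},
  {"travel":[0.02,-0.005,0],"spin":0.1},
  {"travel":[0.02,-0.005,0],"spin":0.1},
  {"travel":[0.02,-0.005,0],"spin":0.1},
])

```text
clock: 7.0
eef_pos: [0.4185, -0.1482, 0.2319]
tool_rot: [0.001, 0.284, 0.959, -0.0]
wrist_force: [0.2, -0.2, -0.5]
grip_width: 0.001
finger_force: 0.0
```

Request:
move_arm([
  {"travel":[0.01,0,0],"spin":0.1},
  {"travel":[0.01,0,0],"spin":0.1},
  {"travel":[0.01,0,0],"spin":0.1},
  {"travel":[0,0,0],"spin":0},
  {"travel":[0,0,0],"spin":0},
])

```text
clock: 7.42
eef_pos: [0.3961, -0.1292, 0.2314]
tool_rot: [0.0, 0.42, 0.908, -0.0]
wrist_force: [-0.1, -0.2, -0.4]
grip_width: -0.0
finger_force: 0.0
```

Run:
```python
from h import *
s=sense();print(s["eef_pos"],s["tool_rot"])
m=optics.camera_model("wrist");im=optics.get_image("wrist")[:,:,::-1].copy()
np.savez("w4.npz",im=im,K=m["intrinsics"],T=m["world_to_cam"])
c=np.array([.537,-.052])
for k in range(3):
    t=np.radians(87.5+60+120*k);u=proj("wrist",[*(c+.13*np.array([np.cos(t),np.sin(t)])),.05],m);print(u.round(1))
    if abs(u).max()<2000: cv2.circle(im,tuple(int(round(x)) for x in u),3,(0,0,255),1)
cv2.imwrite("pics/w4.png",im)
```

```text
[ 0.39605409 -0.12922802  0.2313848 ] [ 1.58024633e-04  4.19716270e-01  9.07655342e-01 -8.66487487e-05]
[460.1  74.7]
[386.3 300.7]
[610.4 241.5]
```

View pics/w4.png

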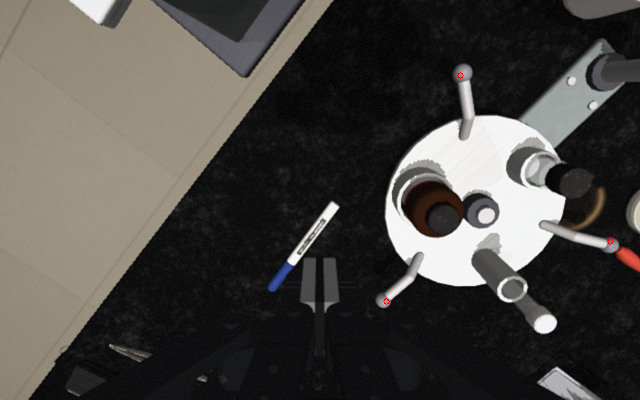

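The predicted 87.5° marks sit within about 1° of the actual balls. I'll fit the ball circles.

Run:
```python
from h import *
d=np.load("w4.npz");m={"intrinsics":d["K"],"world_to_cam":d["T"]};im=cv2.imread("pics/w4.png");raw=d["im"]
raw=optics.get_image("wrist")[:,:,::-1]
c=np.array([.537,-.052])
g=cv2.cvtColor(np.ascontiguousarray(raw),cv2.COLOR_BGR2GRAY)
res=[]
for (x,y),off in zip([(462,74),(385,300),(611,243)],[60,180,300]):
    w=cv2.resize(g[y-16:y+17,x-16:x+17],None,fx=6,fy=6,interpolation=cv2.INTER_CUBIC)
    h=cv2.HoughCircles(w,cv2.HOUGH_GRADIENT,1,200,param1=120,param2=10,minRadius=38,maxRadius=62)
    u=(h[0][0][:2]+.5)/6-.5+[x-16,y-16];p=onz("wrist",u,.05,m)[:2];res.append(p)
    e=p-c;print(u.round(1),h[0][0][2]/6,np.hypot(*e).round(4),((np.degrees(np.arctan2(e[1],e[0]))-off)%360).round(2))
M=2*np.array([res[1]-res[0],res[2]-res[0]]);b=np.linalg.solve(M,[res[1]@res[1]-res[0]@res[0],res[2]@res[2]-res[0]@res[0]])
print("centre",b)
for r,o in zip(res,(60,180,300)): e=r-b;print(np.hypot(*e).round(4),((np.degrees(np.arctan2(e[1],e[0]))-o)%360).round(2))
m2=m
for P in [(.542,.119,.01),(.542,.119,.0)]: print(proj("wrist",P,m).round(1))
```

```text
[463.3  71.3] 8.8 0.1319 86.16
[382.8 299.5] 7.4833336 0.1315 85.9
[610.7 244.3] 7.616667 0.1317 86.31
centre [ 0.53686147 -0.0517725 ]
0.1317 86.2
0.1317 85.97
0.1317 86.2
[605.6  73.3]
[597.9  73.8]
```

The vial is at 86.2°, with all three balls agreeing to within 0.2°. It needs another 2.4°. The finger stopped at 257.5° last time, so I'll bring it to 259.9°.

Request:
move_arm([
  {"travel":[-0.0208,0.0138,0],"spin":0},
  {"travel":[-0.0208,0.0138,0],"spin":0},
  {"travel":[-0.0208,0.0138,0],"spin":0},
  {"travel":[-0.0208,0.0138,0],"spin":0},
  {"travel":[0,0,0],"spin":-0.1},
])

```text
clock: 7.93
eef_pos: [0.4969, -0.1589, 0.2306]
tool_rot: [0.001, 0.375, 0.927, 0.0]
wrist_force: [-0.3, 0.0, -0.8]
grip_width: -0.002
finger_force: 0.0
```

Request:
move_arm([
  {"travel":[0,0,0],"spin":-0.1},
  {"travel":[0,0,0],"spin":-0.1},
  {"travel":[0,0,0],"spin":-0.1},
  {"travel":[0,0,0],"spin":-0.1},
  {"travel":[0,0,0],"spin":-0.1},
])

```text
clock: 8.35
eef_pos: [0.4927, -0.1579, 0.2309]
tool_rot: [-0.0, 0.131, 0.991, 0.0]
wrist_force: [0.4, 0.1, -0.7]
grip_width: -0.001
finger_force: 0.0
```

Request:
move_arm([
  {"travel":[0,0,0],"spin":-0.1},
  {"travel":[0,0,0],"spin":-0.1},
  {"travel":[0,0,0],"spin":0},
  {"travel":[0,0,0.03],"spin":0},
  {"travel":[0,0,0.03],"spin":0},
])

```text
clock: 8.77
eef_pos: [0.4939, -0.1583, 0.1718]
tool_rot: [0.002, 0.036, 0.999, -0.001]
wrist_force: [0.9, -0.3, -0.4]
grip_width: -0.002
finger_force: 0.0
```

Request:
move_arm([
  {"travel":[0,0,0.03],"spin":0},
  {"travel":[0,0,0.03],"spin":0},
  {"travel":[0,0,0.03],"spin":0},
  {"travel":[0,0,0.03],"spin":0},
  {"travel":[0,0,0.01],"spin":0},
])

```text
clock: 9.18
eef_pos: [0.4905, -0.1572, 0.0375]
tool_rot: [-0.003, 0.036, 0.999, 0.001]
wrist_force: [0.0, 0.3, 1.2]
grip_width: 0.004
finger_force: 0.0
```

Request:
move_arm([
  {"travel":[-0.012,0,0],"spin":0},
  {"travel":[-0.006,0,0],"spin":0},
  {"travel":[-0.0025,0,0],"spin":-0.01},
  {"travel":[-0.0025,0,0],"spin":-0.01},
  {"travel":[0,0,0],"spin":0},
])

```text
clock: 9.6
eef_pos: [0.5157, -0.1592, 0.0419]
tool_rot: [0.0, 0.025, 1.0, -0.0]
wrist_force: [0.5, 1.1, -0.0]
grip_width: 0.006
finger_force: 0.0
```

Request:
move_arm([
  {"travel":[-0.001,0,0],"spin":-0.005},
  {"travel":[-0.001,0,0],"spin":-0.005},
  {"travel":[0,0,0],"spin":0},
  {"travel":[0,0,0],"spin":0},
])

```text
clock: 9.93
eef_pos: [0.5173, -0.1591, 0.0416]
tool_rot: [0.0, 0.02, 1.0, -0.0]
wrist_force: [-0.3, -0.2, 1.5]
grip_width: 0.003
finger_force: 0.5
```

Request:
move_arm([
  {"travel":[0.006,0,0],"spin":0},
  {"travel":[0.006,0,0],"spin":0},
  {"travel":[0,0,-0.03],"spin":0},
  {"travel":[0,0,-0.04],"spin":0},
  {"travel":[0,0,-0.04],"spin":0},
])

```text
clock: 10.35
eef_pos: [0.5038, -0.1581, 0.1517]
tool_rot: [-0.001, 0.02, 1.0, 0.0]
wrist_force: [1.0, -1.5, 0.4]
grip_width: 0.004
finger_force: 0.0
```

Request:
move_arm([
  {"travel":[0.01,0,-0.04],"spin":0.1},
  {"travel":[0.01,0,-0.04],"spin":0.1},
  {"travel":[0.02,-0.005,0],"spin":0.1},
  {"travel":[0.02,-0.005,0],"spin":0.1},
  {"travel":[0.02,-0.005,0],"spin":0.1},
])

```text
clock: 10.77
eef_pos: [0.4228, -0.1512, 0.2319]
tool_rot: [0.001, 0.269, 0.963, -0.0]
wrist_force: [-0.3, 0.4, -0.6]
grip_width: 0.004
finger_force: 0.0
```

Request:
move_arm([
  {"travel":[0.01,0,0],"spin":0.1},
  {"travel":[0.01,0,0],"spin":0.1},
  {"travel":[0.01,0,0],"spin":0.1},
  {"travel":[0,0,0],"spin":0},
  {"travel":[0,0,0],"spin":0},
])

```text
clock: 11.18
eef_pos: [0.3998, -0.1329, 0.2314]
tool_rot: [0.0, 0.406, 0.914, -0.0]
wrist_force: [-0.3, -0.6, 0.1]
grip_width: 0.0
finger_force: 0.0
```

```bash
cat > meas.py <<'E'
from h import *
c=np.array([.537,-.052]);m=optics.camera_model("wrist");raw=optics.get_image("wrist")[:,:,::-1].copy()
cv2.imwrite("pics/w5.png",raw);np.savez("w5.npz",K=m["intrinsics"],T=m["world_to_cam"])
g=cv2.cvtColor(raw,cv2.COLOR_BGR2GRAY);res=[]
for off in (60,180,300):
    t=np.radians(88.3+off);x,y=proj("wrist",[*(c+.1317*np.array([np.cos(t),np.sin(t)])),.05],m).round().astype(int)
    w=cv2.resize(g[y-16:y+17,x-16:x+17],None,fx=6,fy=6,interpolation=cv2.INTER_CUBIC)
    h=cv2.HoughCircles(w,cv2.HOUGH_GRADIENT,1,200,param1=120,param2=10,minRadius=38,maxRadius=56)
    u=(h[0][0][:2]+.5)/6-.5+[x-16,y-16];p=onz("wrist",u,.05,m)[:2];e=p-c
    print(u.round(1),h[0][0][2]/6,np.hypot(*e).round(4),((np.degrees(np.arctan2(e[1],e[0]))-off)%360).round(2))
print('post',proj("wrist",[.542,.119,.01],m).round(1))
E
python3 meas.py
```

```text
[461.   71.3] 8.650001 0.1316 88.17
[382.2 300. ] 7.2999997 0.1317 88.21
[610.7 243.3] 6.9 0.1327 88.38
post [607.3  76.7]
```

The wheel is at 88.25°. As a check on the station direction, I'll measure the centreline of the grey bracket on its z=10 mm plane.

Run:
```python
from h import *
d=np.load("w5.npz");m={"intrinsics":d["K"],"world_to_cam":d["T"]};im=cv2.imread("pics/w5.png").astype(np.float32)
c=np.array([.537,-.052]);t=np.radians(88.5);Y=np.array([np.cos(t),np.sin(t)]);X=np.array([Y[1],-Y[0]])
lat=np.arange(-.045,.0451,.0005)
for y in (.095,.105,.115,.125,.135,.145):
    uv=np.array([proj("wrist",[*(c+y*Y+l*X),.01],m) for l in lat],np.float32)
    v=cv2.remap(im,uv[None,:,0].copy(),uv[None,:,1].copy(),cv2.INTER_LINEAR)[0].mean(1)
    b=lat[v>75];g=np.abs(np.diff(v));print(y,b.min().round(4) if len(b) else 0,b.max().round(4) if len(b) else 0,v[::18].round())
```

```text
0.095 -0.0275 0.0215 [ 19.  13. 107. 164. 162. 180. 231. 186.  18.  40.   9.]
0.105 -0.028 0.0215 [ 22.  13. 111. 163. 165. 162. 164. 169.  18.  18.  14.]
0.115 -0.028 0.0215 [ 16.  14. 112. 163. 163. 162. 166. 166.  17.  14.  15.]
0.125 -0.028 0.021 [ 16.  12. 116. 162. 162. 162. 166. 166.  18.  12.  33.]
0.135 -0.028 0.021 [ 12.  22. 118. 161. 163. 165. 164. 167.  15.  14.  12.]
0.145 -0.028 0.021 [ 13.  14. 120. 227. 162. 160. 164. 223.  20.  14.  16.]
```

The bracket reading suggests the axis may be nearer 89–90°, but the view is oblique. On the way to the reader arm I'll look from over the stand axis. First I need the camera offset.

Run:
```python
from h import *
m=optics.camera_model("wrist");T=np.array(m["world_to_cam"]);o=-T[:3,:3].T@T[:3,3];s=sense();p=np.array(s["eef_pos"]);q=s["tool_rot"]
a=2*np.arctan2(q[2],q[1]);x=np.array([np.cos(a),np.sin(a)]);y=np.array([x[1],-x[0]])
d=(o-p)[:2];print("cam",o.round(3),"tool xy off",(d@x).round(3),(d@y).round(3),"axis",(-T[2,:3]).round(3),np.degrees(a),np.array(m["intrinsics"]).round(0).tolist())
```

```text
cam [ 0.347 -0.075  0.375] tool xy off 0.079 -0.0 axis [ 0.205 -0.227 -0.952] 132.10076410779217 [[361.0, 0.0, 319.0], [0.0, 361.0, 206.0], [0.0, 0.0, 1.0]]
```

Request:
move_arm([
  {"travel":[-0.001,0.024,-0.004],"spin":0},
  {"travel":[-0.001,0.024,-0.004],"spin":0},
  {"travel":[-0.001,0.024,-0.004],"spin":0},
  {"travel":[-0.001,0.024,-0.004],"spin":0},
  {"travel":[-0.001,0.024,-0.004],"spin":0},
])

```text
clock: 11.65
eef_pos: [0.4941, -0.0564, 0.2512]
tool_rot: [0.0, 0.407, 0.914, -0.0]
wrist_force: [0.1, -0.2, 0.1]
grip_width: -0.002
finger_force: 0.0
```

Request:
move_arm([
  {"travel":[-0.001,0.024,-0.004],"spin":0},
  {"travel":[-0.001,0.024,-0.004],"spin":0},
  {"travel":[-0.001,0.024,-0.004],"spin":0},
  {"travel":[-0.001,0.024,-0.004],"spin":0},
  {"travel":[-0.001,0.024,-0.004],"spin":0},
])

```text
clock: 12.07
eef_pos: [0.5869, 0.02, 0.271]
tool_rot: [-0.0, 0.407, 0.914, -0.0]
wrist_force: [-0.3, 0.2, 0.4]
grip_width: 0.005
finger_force: 0.0
```

Request:
move_arm([
  {"travel":[0,0,0],"spin":-0.1},
  {"travel":[0,0,0],"spin":-0.1},
  {"travel":[0,0,0],"spin":-0.1},
  {"travel":[0,0,0],"spin":-0.1},
  {"travel":[0,0,0],"spin":-0.1},
])

```text
clock: 12.48
eef_pos: [0.5861, 0.0193, 0.2707]
tool_rot: [-0.0, 0.165, 0.986, 0.0]
wrist_force: [-0.1, 0.2, -0.4]
grip_width: 0.002
finger_force: 0.0
```

Request:
move_arm([
  {"travel":[0,0,0],"spin":-0.1},
  {"travel":[0,0,0],"spin":-0.1},
  {"travel":[0,0,0],"spin":-0.1},
  {"travel":[0,0,0],"spin":-0.036},
  {"travel":[0,0,0],"spin":0},
])

```text
clock: 12.9
eef_pos: [0.586, 0.0191, 0.2707]
tool_rot: [-0.0, 0.0, 1.0, 0.0]
wrist_force: [0.6, -1.0, -0.9]
grip_width: 0.006
finger_force: 0.0
```

```bash
sed -i 's/w5/w6/g' meas.py; python3 meas.py
python3 - <<'E'
from h import *
d=np.load("w6.npz");m={"intrinsics":d["K"],"world_to_cam":d["T"]};im=cv2.imread("pics/w6.png").astype(np.float32)
c=np.array([.537,-.052]);t=np.radians(88.5);Y=np.array([np.cos(t),np.sin(t)]);X=np.array([Y[1],-Y[0]])
lat=np.arange(-.045,.0451,.0005)
for y in (.100,.11,.12,.13,.14,.15):
    uv=np.array([proj("wrist",[*(c+y*Y+l*X),.01],m) for l in lat],np.float32)
    v=cv2.remap(im,uv[None,:,0].copy(),uv[None,:,1].copy(),cv2.INTER_LINEAR)[0].mean(1)
    g=np.diff(v);h=len(g)//2;print(y,v[::10].round().astype(int),lat[g[:h].argmax()],lat[h+g[h:].argmin()])
E
```

```text
0.1 [ 12  16  15  12 145 154 155 155 157 156 107  85  86  82  10  15  23  20
  16] -0.026999999999999982 0.004500000000000046
0.11 [ 17  15   9  13 148 154 156 156 155 147  90  90  88  81   8  15  13  11
  14] -0.026999999999999982 0.02200000000000006
0.12 [ 14  13   7  16 151 155 128  88  89  87  88  88  89  82   8  12  16  14
  14] -0.027999999999999983 0.02150000000000006
0.13 [ 18  10  10  10 152  87  88  86  89  90  89  88  88  80   9  11   9   7
  18] -0.027999999999999983 0.02150000000000006
0.14 [ 6  7  9 10 86 86 87 91 87 89 88 88 88 77  7 10  7  5 15] -0.027999999999999983 0.02100000000000006
0.15 [ 9 12  8  6 85 89 87 89 89 92 89 89 92 78 14 15 10  7  9] -0.028499999999999984 0.02050000000000006Traceback (most recent call last):
  File "meas.py", line 7, in <module>
    w=cv2.resize(g[y-16:y+17,x-16:x+17],None,fx=6,fy=6,interpolation=cv2.INTER_CUBIC)
cv2.error: OpenCV(4.12.0) /io/opencv/modules/imgproc/src/resize.cpp:4208: error: (-215:Assertion failed) !ssize.empty() in function 'resize'
```

View pics/w6.png

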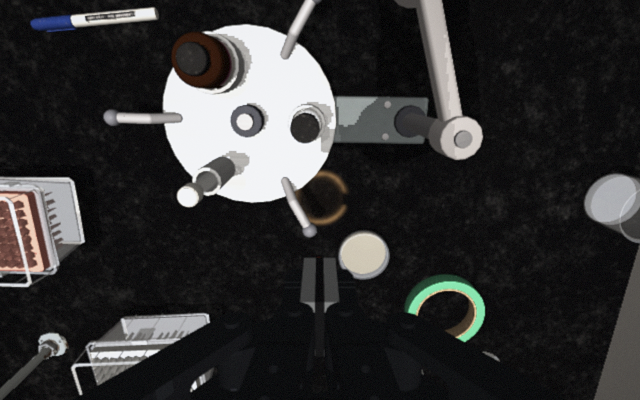

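The last picture shows ball b at (111,117), ball c at (309,231), the hub top at (460,139) and the bracket running level from x≈335 to 428. I'll cross-check the directions.

Run:
```python
from h import *
d=np.load("w6.npz");m={"intrinsics":d["K"],"world_to_cam":d["T"]};im=cv2.imread("pics/w6.png");g=cv2.cvtColor(im,cv2.COLOR_BGR2GRAY)
c=np.array([.537,-.052])
def H(x,y,s,r0,r1,p2=10):
    w=cv2.resize(g[y-s:y+s+1,x-s:x+s+1],None,fx=6,fy=6,interpolation=cv2.INTER_CUBIC)
    h=cv2.HoughCircles(w,cv2.HOUGH_GRADIENT,1,400,param1=120,param2=p2,minRadius=int(r0*6),maxRadius=int(r1*6))[0][0]
    return (h[:2]+.5)/6-.5+[x-s,y-s],h[2]/6
for n,x,y,s,r0,r1,z in [('b',111,117,16,6,9,.05),('c',309,231,16,6,9,.05),('hubtop',460,139,32,18,25,.164),('vialcap',306,125,28,12,20,.104),('tubecap',189,195,20,8,14,.142),('post axle',246,121,26,12,19,.05)]:
    u,r=H(x,y,s,r0,r1);p=onz("wrist",u,z,m);e=p[:2]-c;print(n,u.round(1),round(r,1),p.round(4),np.hypot(*e).round(4),np.degrees(np.arctan2(e[1],e[0])).round(2))
print(proj("wrist",[.537,.118,.164],m),proj("wrist",[.542,.119,.164],m),proj("wrist",[.537,.118,.01],m),proj("wrist",[.542,.119,.01],m))
# scene/side bracket-free check: hub top
for n in("scene","side"):print(n,proj(n,[.537,.118,.164]).round(1),proj(n,[.542,.119,.164]).round(1))
```

```text
b [111.  117.2] 8.0 [ 0.5316 -0.1849  0.05  ] 0.133 -92.32
c [309.2 229.5] 7.5 [0.6502 0.0088 0.05  ] 0.1285 28.25
hubtop [460.8 136.7] 21.4 [0.5372 0.1169 0.164 ] 0.1689 89.94
vialcap [304.7 128. ] 14.8 [0.537  0.0074 0.104 ] 0.0594 89.99
tubecap [188.3 195.5] 11.4 [ 0.5854 -0.0832  0.142 ] 0.0575 -32.8
post axle [246.5 120.3] 16.5 [ 0.5347 -0.0519  0.05  ] 0.0023 178.23
[462.42005561 136.41738465] [462.995991   143.73444822] [409.01057538 119.51722926] [409.57845782 124.18780726]
scene [287.2 177.5] [288.3 176.9]
side [337.2 170.4] [338.6 170.8]
```

The best estimates are station at about 89° and wheel at about 88.4°. That is under 1 mm at the vial, so the wheel is done.

Next is the reader arm. I'll go behind it, on the +y side, at about 72 mm from the post. The tool's x axis will lie along the swing tangent.

Request:
move_arm([
  {"travel":[0.021,0.0189,0],"spin":0},
  {"travel":[0.021,0.0189,0],"spin":0},
  {"travel":[0.021,0.0189,0],"spin":0},
  {"travel":[0.021,0.0189,0],"spin":0},
  {"travel":[0.021,0.0189,0],"spin":0},
])

```text
clock: 13.37
eef_pos: [0.4801, 0.1152, 0.2712]
tool_rot: [0.0, 0.002, 1.0, 0.0]
wrist_force: [0.2, -0.1, 0.0]
grip_width: -0.001
finger_force: 0.0
```

Request:
move_arm([
  {"travel":[0.021,0.0189,0],"spin":0},
  {"travel":[0,0,0],"spin":0.1},
  {"travel":[0,0,0],"spin":0.1},
  {"travel":[0,0,0],"spin":0.1},
  {"travel":[0,0,0],"spin":0.1},
])

```text
clock: 13.78
eef_pos: [0.4601, 0.1337, 0.2714]
tool_rot: [0.0, 0.203, 0.979, 0.0]
wrist_force: [0.8, 1.0, 0.2]
grip_width: -0.0
finger_force: 0.0
```

Request:
move_arm([
  {"travel":[0,0,0],"spin":0.1},
  {"travel":[0,0,0],"spin":0.1},
  {"travel":[0,0,0],"spin":0.1},
  {"travel":[0,0,0],"spin":0.1},
  {"travel":[0,0,0],"spin":0.1},
])

```text
clock: 14.2
eef_pos: [0.4602, 0.1336, 0.2712]
tool_rot: [0.0, 0.439, 0.898, 0.0]
wrist_force: [-0.0, 0.4, -0.4]
grip_width: 0.002
finger_force: 0.0
```

Request:
move_arm([
  {"travel":[0,0,0],"spin":0.1},
  {"travel":[0,0,0],"spin":0.1},
  {"travel":[0,0,0],"spin":0.1},
  {"travel":[0,0,0],"spin":0.1},
  {"travel":[0,0,0],"spin":0},
])

```text
clock: 14.62
eef_pos: [0.4602, 0.1336, 0.2712]
tool_rot: [0.0, 0.609, 0.793, 0.0]
wrist_force: [-0.9, 0.3, -0.6]
grip_width: 0.001
finger_force: 0.0
```

Request:
move_arm([
  {"travel":[0,0,0.03],"spin":0},
  {"travel":[0,0,0.03],"spin":0},
  {"travel":[0,0,0.03],"spin":0},
  {"travel":[0,0,0.03],"spin":0},
  {"travel":[0,0,0.016],"spin":0},
])

```text
clock: 15.03
eef_pos: [0.4588, 0.1331, 0.1325]
tool_rot: [-0.001, 0.605, 0.796, -0.001]
wrist_force: [-1.0, -0.3, 0.2]
grip_width: 0.001
finger_force: 0.0
```

Request:
move_arm([
  {"travel":[-0.006,0,0],"spin":0},
  {"travel":[-0.006,0,0],"spin":0},
  {"travel":[-0.005,0,0],"spin":0},
  {"travel":[-0.0044,-0.001,0],"spin":-0.06},
  {"travel":[-0.0044,-0.001,0],"spin":-0.06},
])

```text
clock: 15.45
eef_pos: [0.4663, 0.1078, 0.1369]
tool_rot: [0.001, 0.557, 0.831, 0.001]
wrist_force: [0.2, 1.4, -0.6]
grip_width: 0.0
finger_force: 0.5
```

Request:
move_arm([
  {"travel":[-0.0044,-0.001,0],"spin":-0.06},
  {"travel":[-0.0044,-0.001,0],"spin":-0.06},
  {"travel":[-0.0044,-0.001,0],"spin":-0.06},
  {"travel":[-0.0044,-0.001,0],"spin":-0.06},
  {"travel":[-0.0044,-0.001,0],"spin":-0.06},
])

```text
clock: 15.87
eef_pos: [0.4725, 0.0861, 0.137]
tool_rot: [0.001, 0.426, 0.905, 0.001]
wrist_force: [-0.2, 1.1, -0.7]
grip_width: -0.003
finger_force: 0.5
```

```bash
cat > r.py <<'E'
from h import *
P=np.array([.5385,.118]);s=sense();p=np.array(s["eef_pos"]);e=p[:2]-P;q=s["tool_rot"]
print(p.round(4),"r",np.hypot(*e).round(4),"ang",(np.degrees(np.arctan2(e[1],e[0]))%360).round(1),"x",np.degrees(2*np.arctan2(q[2],q[1])).round(1),np.round(s["wrist_force"],1),s["clock"])
# arm direction from scene: white blob centroid of head
a=optics.get_image("scene");cv2.imwrite("pics/r_%d.png"%(s["clock"]*100),a[:,:,::-1])
E
python3 r.py
```

```text
[0.4725 0.0861 0.137 ] r 0.0733 ang 205.8 x 129.5 [-0.2  1.1 -0.7] 15.8667
```

Contact is light, with 1.1 N of wrist force. Continuing.

Request:
move_arm([
  {"travel":[-0.0044,-0.001,0],"spin":-0.06},
  {"travel":[-0.0044,-0.001,0],"spin":-0.06},
  {"travel":[-0.0044,-0.001,0],"spin":-0.06},
  {"travel":[-0.0044,-0.001,0],"spin":-0.06},
  {"travel":[-0.0044,-0.001,0],"spin":-0.06},
])

```text
clock: 16.33
eef_pos: [0.4846, 0.0675, 0.1368]
tool_rot: [0.001, 0.287, 0.958, 0.0]
wrist_force: [-0.6, 1.8, 0.1]
grip_width: 0.003
finger_force: 0.5
```

Request:
move_arm([
  {"travel":[-0.0044,-0.001,0],"spin":-0.06},
  {"travel":[-0.0044,-0.001,0],"spin":-0.06},
  {"travel":[-0.0044,-0.001,0],"spin":-0.06},
  {"travel":[-0.0044,-0.001,0],"spin":-0.06},
  {"travel":[-0.0044,-0.001,0],"spin":-0.06},
])

```text
clock: 16.75
eef_pos: [0.5019, 0.0531, 0.1367]
tool_rot: [0.001, 0.141, 0.99, 0.0]
wrist_force: [-0.9, 0.3, -0.4]
grip_width: -0.0
finger_force: 0.5
```

```bash
python3 r.py
```

```text
[0.5019 0.0531 0.1367] r 0.0745 ang 240.6 x 163.8 [-0.9  0.3 -0.4] 16.75
```

Request:
move_arm([
  {"travel":[-0.003,-0.0007,0],"spin":-0.04},
  {"travel":[-0.003,-0.0007,0],"spin":-0.04},
  {"travel":[-0.003,-0.0007,0],"spin":-0.04},
  {"travel":[-0.003,-0.0007,0],"spin":-0.04},
  {"travel":[-0.0015,-0.0003,0],"spin":-0.02},
])

```text
clock: 17.22
eef_pos: [0.5143, 0.0472, 0.1363]
tool_rot: [0.001, 0.052, 0.999, -0.0]
wrist_force: [-1.5, -0.2, -0.0]
grip_width: -0.002
finger_force: 0.5
```

Request:
move_arm([
  {"travel":[-0.001,-0.0003,0],"spin":-0.015},
  {"travel":[-0.001,-0.0003,0],"spin":-0.015},
  {"travel":[-0.001,-0.0003,0],"spin":-0.015},
])

```text
clock: 17.47
eef_pos: [0.5166, 0.0464, 0.1356]
tool_rot: [0.0, 0.029, 1.0, -0.0]
wrist_force: [-0.2, -0.4, 0.2]
grip_width: -0.002
finger_force: 0.4
```

```bash
python3 r.py
```

```text
[0.5166 0.0464 0.1356] r 0.0749 ang 253.0 x 176.6 [-0.2 -0.4  0.2] 17.4667
```

Request:
move_arm([
  {"travel":[-0.001,-0.0002,0],"spin":-0.01},
  {"travel":[-0.001,-0.0002,0],"spin":-0.01},
  {"travel":[-0.001,0,0],"spin":0},
])

```text
clock: 17.77
eef_pos: [0.5194, 0.0459, 0.1352]
tool_rot: [-0.0, 0.019, 1.0, -0.0]
wrist_force: [-0.9, -0.3, 0.4]
grip_width: 0.004
finger_force: 0.5
```

Request:
move_arm([
  {"travel":[-0.001,0,0],"spin":0},
  {"travel":[-0.001,0,0],"spin":0},
])

```text
clock: 17.93
eef_pos: [0.52, 0.0459, 0.1351]
tool_rot: [-0.002, 0.019, 1.0, -0.0]
wrist_force: [-7.8, 0.8, 6.0]
grip_width: -0.001
finger_force: 4.3
```

Force rose to 8 N at the stop. The bar's centre works out at x≈0.538, in line with the axis. Backing off straight and rising clear.

Request:
move_arm([
  {"travel":[0.004,0,0],"spin":0},
  {"travel":[0.008,0,0],"spin":0},
  {"travel":[0.012,0,0],"spin":0},
  {"travel":[0.006,0,0],"spin":0},
  {"travel":[0,0,-0.03],"spin":0},
])

```text
clock: 18.35
eef_pos: [0.4873, 0.0464, 0.1618]
tool_rot: [-0.004, 0.019, 1.0, -0.001]
wrist_force: [-0.1, 0.3, -0.0]
grip_width: 0.001
finger_force: 0.0
```

Request:
move_arm([
  {"travel":[0,0,-0.03],"spin":0},
  {"travel":[0,0,-0.03],"spin":0},
  {"travel":[0,0,-0.03],"spin":0},
  {"travel":[0.02,0.03,-0.02],"spin":0},
  {"travel":[0.02,0.03,0],"spin":0},
])

```text
clock: 18.77
eef_pos: [0.456, 0.1088, 0.2792]
tool_rot: [0.004, 0.022, 1.0, 0.001]
wrist_force: [1.6, 0.8, 0.5]
grip_width: 0.002
finger_force: 0.0
```

Request:
move_arm([
  {"travel":[0.01,0.035,0],"spin":0},
  {"travel":[0.01,0.035,0],"spin":0},
  {"travel":[0,0.035,0],"spin":0},
  {"travel":[0,0,0],"spin":0},
  {"travel":[0,0,0],"spin":0},
])

```text
clock: 19.18
eef_pos: [0.4373, 0.2164, 0.2754]
tool_rot: [0.0, 0.017, 1.0, 0.0]
wrist_force: [0.9, -0.8, -0.5]
grip_width: -0.003
finger_force: 0.0
```

Run:
```python
from h import *
print(sense()["eef_pos"],sense()["clock"])
c=np.array([.537,-.052]);g={n:cv2.cvtColor(optics.get_image(n),cv2.COLOR_RGB2GRAY) for n in("scene","side")}
def H(n,P,s,r0,r1):
    x,y=proj(n,P).round().astype(int)
    w=cv2.resize(g[n][y-s:y+s+1,x-s:x+s+1],None,fx=8,fy=8,interpolation=cv2.INTER_CUBIC)
    h=cv2.HoughCircles(w,cv2.HOUGH_GRADIENT,1,400,param1=100,param2=6,minRadius=int(r0*8),maxRadius=int(r1*8))
    return None if h is None else (h[0][0][:2]+.5)/8-.5+[x-s,y-s]
for off in(60,180,300):
  t=np.radians(88.4+off);P=np.array([*(c+.131*np.array([np.cos(t),np.sin(t)])),.05])
  for n in g:
    u=H(n,P,8,2,4.5)
    if u is not None:
        e=onz(n,u,.05)[:2]-c;print(off,n,u.round(1),np.hypot(*e).round(4),((np.degrees(np.arctan2(e[1],e[0]))-off)%360).round(1))
# head top disc, white blob near expected place
for n in g:
    p=proj(n,[.538,.008,.168]);x,y=p.round().astype(int)
    _,b=cv2.threshold(g[n][y-12:y+13,x-14:x+15],0,255,cv2.THRESH_OTSU)
    print(n,"head expected",p.round(1),"\n"+"\n".join("".join('#' if v else '.' for v in r) for r in b))
```

```text
[0.43729406 0.2164142  0.2753814 ] 19.1833
60 scene [286.5 244.1] 0.1306 90.0
60 side [296.4 199.6] 0.1152 85.8
180 scene [377.1 254.4] 0.131 87.2
180 side [279.8 245.1] 0.1157 89.6
300 scene [344.  209.6] 0.1386 89.2
scene head expected [317.6 186.6] 
.....................########
.....................########
.....................########
.....................########
.....................########
.....................########
....................#########
.....................########
......................#######
.............##..........####
#.......#####################
####...######################
#############################
######################.######
#############################
#############################
#####################........
#####################........
..###################........
.....################........
.......######################
........#####################
.......###############.##..##
.......###############....###
.......###############.######
side head expected [315.8 187.5] 
..#######....................
..#######....................
..#######...................#
..#######..................##
..#######................####
...######...............#####
...#######.............######
...#######...........########
..########..........#########
..###########################
..##########################.
..#########################..
..########################...
..######################.....
...####################......
...###################.......
...##################........
...#################.........
...#################.........
...#################.........
...#################.........
...#################.........
...#################.........
...#################.........
....################.........
```

The head shows at its expected pixels in the scene view. The wheel still reads about 88–89°, and the robot is clear of everything.

```bash
python3 -c "
from station import arm
print(arm.job_done())"
```

```text
the job is handed in; nothing more can be done
None
```

The job is handed in: the vial is at the reading station, within about 1° (1 mm) by my measurement, and the reader arm is against its stop with its head over the vial; I have no score back.

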